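# Stop-button check on the chess-carver's lathe

## Robot

A 6-joint arm with a two-finger parallel gripper is mounted at the origin on the work surface. World frame = base frame: x ahead of the robot, y to its left, z up, the work surface at z = 0. Lengths are in m, angles in degrees, forces in N, time in s.
With the tool pointing down it reaches from about 0.225 to 0.875 m from the base axis. Payload 3.4 kg.
Tool frame: the origin (TCP) lies between the finger pads; the fingertips stand 22 mm ahead of it and the grasp point (between the pads) lies 3 mm ahead of it; z points along the fingers, y is the direction in which the jaws open and shut (so a half turn about z gives the same grasp; the last joint's range is limited). The gripper opens to 85 mm and grips with 20 to 120 N. Pads are 22 mm wide; open, the fingers measure 114 mm over their backs; the gripper's body (76 mm by 85 mm) begins 54 mm behind the grasp point. The pads swing forward as they close: fully open they stand 13 mm farther back than shut.
Start: joints at [-6.933, 15.808, 86.224, -0, 77.962, -6.933], TCP at [0.575, -0, 0.253] pointing down, gripper open.
Joint ranges: [-165.64, 165.64], [-43.16, 119.46], [12.63, 154.43], [-67.54, 247.53], [6.08, 155.33], [-154.97, 154.97]. Speed limits (degrees/s): [147.25, 147.25, 180, 180, 180, 180].

## Interface

Orientations are given as a 3x3 rotation matrix whose columns are the frame's x, y, z axes.
In Python, from plant import status, viewer, job gives the robot as it stands.
- The arm moves only by the tool carry_out, never from a script. Its argument "deltas" is one flat list of numbers, 6 for each row, row after row: the shift along the tool's x, y, z in m, then the turn, a rotation vector about the tool's x, y, z in rad. In form: [dx, dy, dz, ax, ay, az, dx, dy, dz, ax, ay, az, ...]. A call has 1 to 8 rows; each row shifts and turns the pose as measured when the row begins, along the tool's axes as they then stand; what a row does not reach is not made up. A row lasts 1/8 s, in which the tool goes at most 62.5 mm and 10.7 degrees, less where a joint would pass 70% of its speed; a pose out of reach is approached as far as the arm can. A call is refused whole if a number of a shift passes 0.0625 or a number of a turn 0.188, either way. A call with a gripper value outside its range is refused whole. "claw" is the closure, from -1 (fully open) to 1 (shut), set as the call begins (left out, the last holds). The fingers move at their own pace and stop on an object; the grip force is fixed at half the most. Time passes only in rows, so rows that do not move let the fingers close. It gives the time, the measured TCP pose, the force and the opening at its end, in the units of the state.
- status.state(): the state, without advancing time (a new reading comes with each control period).
- viewer.get_image(name): name is "scene" or "side" or "wrist"; returns the picture (384x512x3 uint8, red, green, blue); there is no depth.
- viewer.camera_params(name): a dict with "fx", "fy", "cx", "cy" (pixels), "T" (4x4, takes a point from camera to world coordinates); the wrist camera has in their place "hand_eye" (4x4, takes a point from camera to tool coordinates, whose origin is the TCP and whose axes are the flange's). Camera axes: x right, y up, looking along -z (the intrinsics and any distortion apply to the point x, -y, -z); pixel columns grow to the right and rows downward; lengths in m; the calibration is good to about 2 mm. A picture is of the moment at which its call begins: read the wrist's pose just before it. camera_params takes no time and is no camera call.
- job.finish_job(): hands the job in, once; it reports no verdict.
Trained networks look in the newest picture that a camera, given by its name, has taken for a name from the list of things; names that differ only in an ending like _2 or _b are one class to them, and where a whole thing is asked for, a point or a joint stands for the part that bears it (a point fixed in the world has none). Each returns a list of dicts, best first, with "confidence" (0 to 1); they miss things now and then, are a little off and sometimes report something else, mostly with a low value. They report only what shows in the picture. A call takes as long as a camera call. They do not tell look-alikes from the thing itself.
- viewer.find_in(camera, target): "position" ([x, y, z] in m, in the coordinates of the camera as it stood for that picture, good to about 4 mm: the middle of the surface that is visible of it).
- viewer.trace(camera, target): "region" (384x512 bool, what is visible of it).
- viewer.spot_point(camera, target): "position" ([x, y, z] in m, in the coordinates of the camera as it stood for that picture, good to about 4 mm: a listed point, or the origin of a listed thing).
The state is a dict: "clock": time; "joint_pos": joint angles; "joint_vel": joint speeds; "effort": joint torques, N m; "tool_pos": TCP position; "orientation": TCP orientation; "ft_force": force on the tool from outside, world axes, zero at the start; "torque": the same for the moment, N m; "grip_width": finger opening in m.
Only numpy, scipy, OpenCV 4.12 (cv2) and the standard library are available. Lean on these libraries where they do the work, as an engineer would, in place of code of your own. Each camera call takes 0.05 s, during which the arm holds its last target.

## Task

Test the lathe's stop button with your fingertips, gripping nothing: press the big winged mushroom button down until it latches and stays in with your hand off it, then push a wing round clockwise (seen from above) until the mushroom springs fully back out, and let go. Then press the small plain round reset button on the low control box fully down and let it come back up. Press firmly but do not ram or squeeze the mushroom, do not press reset while the mushroom is in, and leave the speed dial, cabinet door, chess pieces, dividers and dish as they are.

Things in the scene. Friction and masses are not known exactly. Their poses are not given: they have to be found in the camera images.
- station: Stop station: a fixed grey box 130 x 130 mm and 50 mm high, with the winged mushroom in the middle of its top. Origin at the centre of its underside, z up; its yaw (within about 0.3 rad) gives the direction of the wings.
- stop_cap: The mushroom's head, black plastic: a round cap 56 mm across and 22 mm high with two opposite wings. Origin at the centre of its underside on the upright axis of the button; y points to the left wing. Standing out, its underside is 18 mm above the box's top (68 mm above the table); latched, about 10 mm above it. The wings are 16 mm wide (along x), 13 mm high (2 to 15 mm above the cap's underside) and reach out to 50 mm from the axis, with rounded ends.
- stop_top (a point): Middle of the mushroom's flat-topped dome (flat part 26 mm across): the place to press. 90 mm above the table when out.
- wing_left (a point): Point in the middle of the left (+y) wing's height and width, 42 mm from the axis. It moves with the head. To turn the head clockwise this wing is pushed towards the station's +x (away from the robot).
- wing_right (a point): The same on the right (-y) wing; pushed towards the station's -x for clockwise.
- stop_push (a joint): How far the mushroom is pressed in, m: 0 out (a spring holds it there), 0.0145 at the hard bottom. Pressing slowly (20 to 30 mm/s) takes about 4 N at first, about 8 to 14 N as the catch gives way near 0.004 to 0.006, and 5 to 8 N after that to the bottom, so a force stop below about 16 N may stop too early: press by distance, about 12 mm. It latches when pressed past about 0.010; let go, it then rises a little and stays in by itself at about 0.008.
- stop_twist (a joint): Turn of the head, rad, growing clockwise seen from above: 0 at rest (hard stop, so it cannot turn the other way), 0.9 at the end stop. A light return spring (about 1 to 2 N at the wing) brings it back to 0. When latched in, turning past about 0.5 lets the mushroom spring out.
- pod: Control box: a fixed low grey box 90 mm (x) by 150 mm (y) and 50 mm high with the reset button and the speed dial on its top. Origin at the centre of its underside.
- reset_top (a point): Middle of the top of the reset button: a plain steel round plunger 24 mm across in a dark collar 40 mm across, 40 mm to the right (-y) of the pod's middle. Its top stands 68 mm above the table and moves with it; the collar's top 62 mm.
- reset (a joint): How far reset is pressed, m: 0 up, 0.006 fully down (takes 5 N), springs back.
- dial_tip (a point): Pointer end of the speed dial's bar (a black rotary knob 36 mm across, 40 mm to the left of the pod's middle, top 94 mm above the table); 17 mm from the dial's axis. Not to be turned.
- cabinet: Small fixed pine cabinet 120 x 140 mm, 110 mm high, open shelves behind a sliding door. A bystander.
- door_knob (a point): Brass knob on the cabinet's sliding door, which may stand anywhere along its track. Not to be moved.
- knight: Rosewood chess knight, 34 mm base, 71 mm tall, loose, origin at the centre of its underside. A bystander.
- rook: Walnut rook blank, 34 mm base, 55 mm tall, loose. A bystander.
- dividers: Brass dividers lying flat, 155 mm long, 8 mm high, loose. A bystander.
- dish: White porcelain dish, 104 mm across, 24 mm high, loose, holding three boxwood crowns. A bystander.
- crown0: Boxwood crown, 16 mm across, 18 mm tall, loose in the dish. A bystander.
- crown1: Boxwood crown, 16 mm across, 18 mm tall, loose in the dish. A bystander.
- crown2: Boxwood crown, 16 mm across, 18 mm tall, loose in the dish. A bystander.
Mind the look-alikes: they are no part of the job. What is shaped like the station but green is not meant.

How it is judged (in metres and radians):
On the way, in this order (a step that is already met when the one before it is completed fails the run):
1. the mushroom is latched in with nothing touching it (value of joint stop_push above 0.0065 m and contact force between each of the fingers, the arm and stop_cap below 0.2 N), for 0.2 s.
2. the mushroom has been twisted free and has sprung out (value of joint stop_push below 0.002 m), for 0.2 s.
3. reset is pressed fully down (value of joint reset above 0.0048 m), for 0.05 s.
At the end, for the whole second after the job is handed in: The mushroom is fully out (within 2 mm) and turned back to rest (within 0.1 rad), reset is up (within 1.5 mm), knight and rook stand upright, and every loose bystander is within 15 mm of where it began (value of joint stop_push below 0.002 m and value of joint stop_twist below 0.1 rad and value of joint reset below 0.0015 m and distance of each of knight, rook, dividers, dish, crown0, crown1, crown2 from where it was at the start of the episode below 0.015 m and angle between each of knight, rook's own z axis and vertical below 0.2 rad); the robot touches nothing.
It fails at once if reset is pressed while the mushroom is in (value of joint each of reset, stop_push above 0.003 m).
It fails at once if the mushroom is rammed or squeezed with more than 35 N (contact force between the fingers and stop_cap above 35 N).
It fails at once if the speed dial is turned (distance of dial_tip from where it was at the start of the episode above 0.005 m).
It fails at once if the cabinet door is slid (distance of door_knob from where it was at the start of the episode above 0.01 m).
It fails at once if a bystander is lifted, carried or knocked away (distance of any of knight, rook, dividers, dish, crown0, crown1, crown2 from where it was at the start of the episode above 0.02 m).
It also fails if it takes over 51 s, if anything falls off the work surface, if the arm or the gripper's body presses on something with over 40 N, if the wrist force passes 120 N, or if a joint passes its speed limit or range.

## Working session

There is one attempt and no reset: what is moved stays moved. The work goes in short steps, Python scripts to look and compute and a tool call to move; the robot and the scene stay as the last step left them, time stands still between calls to the robot, and variables do not carry over. Pictures are saved under pics/ and viewed, and the job is handed in when it is done.

Besides the shell and the picture viewer there is one more tool, called as name(argument=value, ...), one argument or row to a line, values as JSON. carry_out: Moves the arm, as the interface text tells. Its arguments: {"type":"object","properties":{"deltas":{"type":"array"},"claw":{"type":"number"}},"required":["deltas"]}

```bash
ls; mkdir -p pics
cat > h.py <<'E'
import numpy as np, cv2
from plant import status, viewer, job
def snap(n,fn):
    im=viewer.get_image(n); cv2.imwrite('pics/'+fn,im[:,:,::-1]); return im
def T(n):
    p=viewer.camera_params(n)
    if 'T' in p: return np.array(p['T'])
    s=status.state(); W=np.eye(4); W[:3,:3]=np.array(s['orientation']); W[:3,3]=s['tool_pos']
    return W@np.array(p['hand_eye'])
def w(n,pos): return (T(n)@np.append(pos,1))[:3].round(4)
E
python3 - <<'E'
from h import *
for c in ['scene','side','wrist']:
    snap(c,c+'0.png')
    for t in ['station','stop_top','wing_left','wing_right','reset_top','dial_tip','pod']:
        for d in viewer.spot_point(c,t)[:3]:
            print(c,t,round(d['confidence'],2),w(c,d['position']))
s=status.state();print(s)
for c in ['scene','side','wrist']:print(viewer.camera_params(c))
E
```

```text
pics
scene station 0.67 [ 0.4149 -0.3041 -0.0016]
scene station 0.6 [ 0.606  -0.2379  0.0933]
scene station 0.59 [ 0.5727 -0.0012  0.0042]
scene stop_top 0.69 [0.5767 0.005  0.0923]
scene wing_left 0.97 [0.5725 0.0384 0.0739]
scene wing_left 0.72 [ 0.5841 -0.148  -0.0035]
scene wing_right 0.64 [ 0.5771 -0.0437  0.079 ]
scene wing_right 0.41 [ 7.794e-01  1.870e-02 -7.000e-04]
scene reset_top 0.48 [ 0.6174 -0.3335  0.0697]
scene pod 0.96 [ 0.6112 -0.29    0.0008]
side station 0.97 [0.5722 0.0033 0.0033]
side station 0.59 [ 0.4155 -0.3044  0.0029]
side stop_top 0.83 [ 0.4142 -0.3021  0.0912]
side stop_top 0.77 [0.5698 0.0014 0.0892]
side wing_left 0.89 [0.5676 0.0446 0.0724]
side wing_left 0.74 [ 0.4205 -0.26    0.0796]
side wing_right 0.81 [ 0.5802 -0.0397  0.0762]
side wing_right 0.79 [ 0.41   -0.3474  0.0796]
side reset_top 0.68 [ 0.6128  0.1395 -0.0046]
side reset_top 0.66 [ 0.6178 -0.3289  0.072 ]
side dial_tip 0.83 [ 0.6058 -0.2401  0.0914]
side pod 0.88 [ 0.6083 -0.2906  0.0012]
side pod 0.41 [0.784  0.0401 0.0027]
wrist station 0.8 [0.5766 0.0007 0.0016]
wrist station 0.65 [0.56
[... 1501 characters left out ...]
rray([[ 0.9990338 ,  0.02228859, -0.03787737,  0.55326506],
       [-0.04172306,  0.75178894, -0.65808249, -0.63512701],
       [ 0.01380805,  0.65902701,  0.75199251,  0.79517145],
       [ 0.        ,  0.        ,  0.        ,  1.        ]])}
{'fx': 297.8610089316827, 'fy': 297.8610089316827, 'cx': 252.13038701920135, 'cy': 189.7996853715145, 'hand_eye': array([[-3.22269369e-04,  9.57715742e-01,  2.87715925e-01,
         7.31434184e-02],
       [ 9.99999861e-01,  1.88919717e-04,  4.91241273e-04,
         2.02319292e-04],
       [ 4.16114289e-04,  2.87716044e-01, -9.57715670e-01,
        -1.21426953e-01],
       [ 0.00000000e+00,  0.00000000e+00,  0.00000000e+00,
         1.00000000e+00]])}
```

View pics/scene0.png

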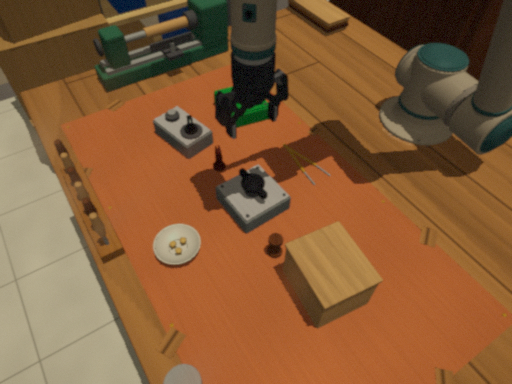

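View pics/side0.png

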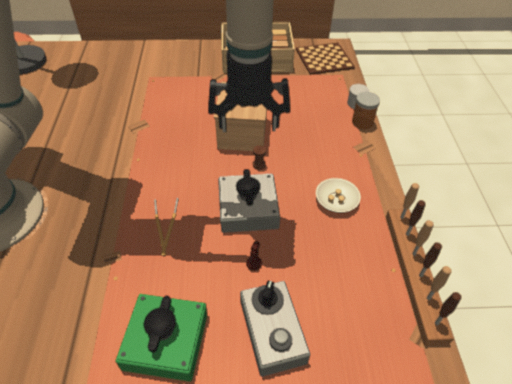

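View pics/wrist0.png

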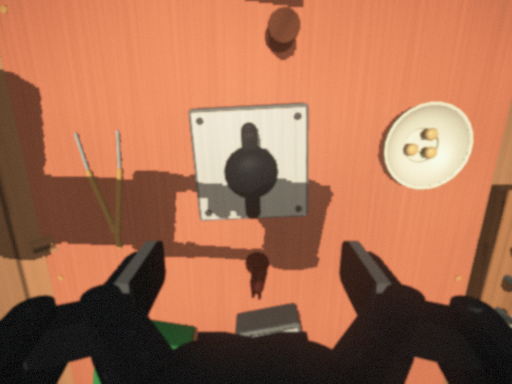

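Scene camera shows the grey station at about pixel (253,195). Side camera has the green look-alike at (163,335), the pod's reset at (281,340) and its dial at (268,298). Wrist camera shows the cap centred at about (251,172), with wings at (249,130) and (253,212). Next I refine with rays.

```bash
cat >> h.py <<'E'
def ray(n,u,v,z):
    p=viewer.camera_params(n); M=T(n)
    d=M[:3,:3]@np.array([(u-p['cx'])/p['fx'],-(v-p['cy'])/p['fy'],-1]); o=M[:3,3]
    return (o+d*(z-o[2])/d[2]).round(4)
E
python3 - <<'E'
from h import *
for c in ['wrist','side','scene']:
    viewer.get_image(c)
    for t in ['stop_top','stop_cap','reset_top']:
        for d in viewer.trace(c,t)[:2]:
            r=d['region'];v,u=np.nonzero(r); print(c,t,round(d['confidence'],2),r.sum(),u.mean().round(1),v.mean().round(1),u.min(),u.max(),v.min(),v.max(), ray(c,u.mean(),v.mean(),0.08 if 'stop' in t else .067))
    for t in ['stop_top','reset_top']:
        for d in viewer.spot_point(c,t)[:2]: print(c,t,d['confidence'],w(c,d['position']))
# wrist corners of box top z=.05
for uv in [(191,110),(307,104),(308,215),(201,219)]: print(ray('wrist',*uv,.05))
print(ray('wrist',249,127,.0765),ray('wrist',253,214,.0765))
im=cv2.imread('pics/side0.png')[280:380,220:320];cv2.imwrite('pics/crop1.png',cv2.resize(im,None,fx=5,fy=5))
im=cv2.imread('pics/wrist0.png')[95:230,180:320];cv2.imwrite('pics/crop2.png',cv2.resize(im,None,fx=4,fy=4))
E
```

```text
wrist stop_top 0.9 2857 251.1 170.5 225 278 122 218 [0.574 0.005 0.08 ]
wrist stop_top 0.45 126 411.6 148.4 405 418 143 154 [0.7332 0.0274 0.08  ]
wrist stop_cap 0.82 2924 250.9 170.5 224 278 122 218 [0.5739 0.005  0.08  ]
wrist reset_top 0.6 151 411.0 148.7 404 418 143 155 [0.7396 0.0251 0.067 ]
wrist stop_top 0.73 [0.5752 0.0032 0.093 ]
wrist stop_top 0.23 [0.5761 0.0024 0.0023]
side stop_top 0.8 1058 159.2 323.7 144 175 296 352 [ 0.4138 -0.3074  0.08  ]
side stop_cap 0.98 537 248.0 187.0 236 260 169 205 [ 0.5737 -0.0025  0.08  ]
side stop_cap 0.9 1082 159.4 323.5 144 175 295 352 [ 0.4139 -0.307   0.08  ]
side reset_top 0.67 167 280.6 337.1 274 287 330 344 [ 0.6189 -0.3328  0.067 ]
side stop_top 0.91 [ 5.695e-01 -5.000e-04  9.350e-02]
side stop_top 0.88 [ 0.4158 -0.3012  0.0903]
side reset_top 0.58 [ 0.6185 -0.33    0.074 ]
scene stop_top 0.69 465 253.0 183.2 239 266 169 198 [0.574  0.0052 0.08  ]
scene stop_cap 0.93 508 252.5 183.1 239 267 169 198 [0.5748 0.0045 0.08  ]
scene stop_cap 0.54 6419 329.5 273.5 284 381 222 327 [0.5732 0.2746 0.08  ]
scene reset_top 0.42 43 171.9 112.9 169 175 110 116 [ 0.618  -0.3305  0.067 ]
scene stop_top 0.6 [0.5753 0.0022 0.0916]
scene reset_top 0.45 [ 0.6155 -0.3322  0.0706]
[0.5107 0.0634 0.05  ]
[0.6326 0.0694 0.05  ]
[ 0.6404 -0.0552  0.05  ]
[ 0.5151 -0.0602  0.05  ]
[0.5721 0.048  0.0765] [ 0.576  -0.0435  0.0765]
```

View pics/crop1.png

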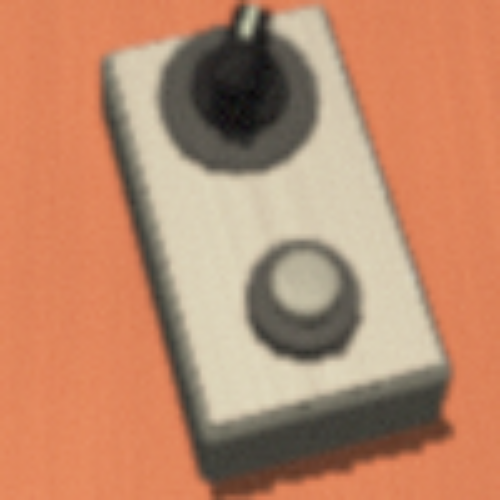

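View pics/crop2.png

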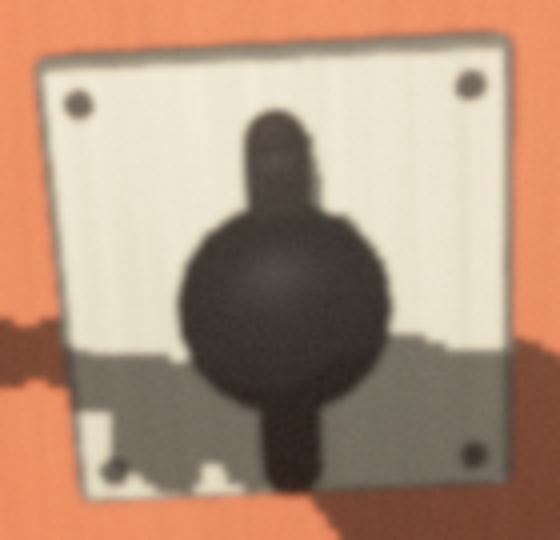

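carry_out(
  claw=1,
  deltas=[0.003, -0.001, 0.01, 0, 0, 0, 0, 0, 0.02, 0, 0, 0, 0, 0, 0.02, 0, 0, 0, 0, 0, 0.025, 0, 0, 0, 0, 0, 0.02, 0, 0, 0, 0, 0, 0.015, 0, 0, 0, 0, 0, 0, 0, 0, 0, 0, 0, 0, 0, 0, 0],
)

```text
clock: 3.1
tool_pos: [0.5728, 0.0045, 0.1372]
orientation: [[-0.0, 1.0, -0.002], [1.0, 0.0, 0.001], [0.001, -0.002, -1.0]]
ft_force: [0.5, -0.5, 1.1]
grip_width: 0.0002
```

Run:
```python
from h import *
s=status.state();print(s['clock'],s['tool_pos'],s['ft_force'],s['grip_width'],s['orientation'].round(4))
for c in ['side','scene','wrist']:
    im=snap(c,c+'1.png')
a=cv2.imread('pics/side1.png')[80:240,160:340];b=cv2.imread('pics/scene1.png')[80:240,160:340]
cv2.imwrite('pics/c3.png',cv2.resize(np.vstack([np.hstack([a,b])]),None,fx=2.2,fy=2.2,interpolation=2))
```

```text
3.1 [0.57275712 0.0044881  0.13719541] [ 0.49878046 -0.50864481  1.14228285] 0.00015451314021495128 [[-4.0e-04  1.0e+00 -1.6e-03]
 [ 1.0e+00  4.0e-04  9.0e-04]
 [ 9.0e-04 -1.6e-03 -1.0e+00]]
```

View pics/c3.png

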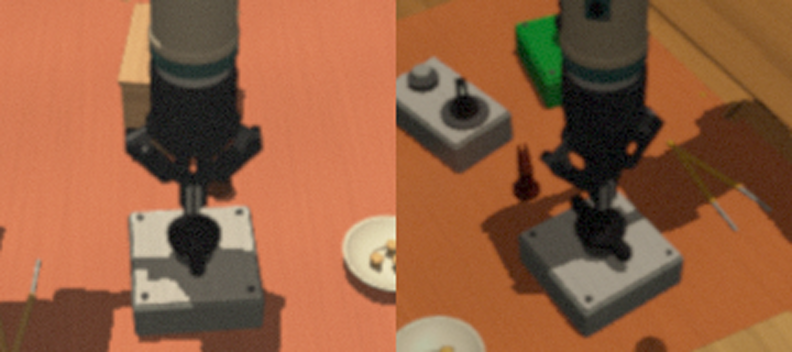

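View pics/wrist1.png

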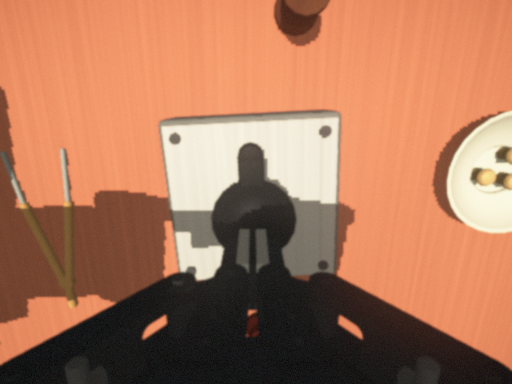

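Side and wrist views show the shut fingertips centred over the cap at about wrist pixel (253,235), clear of everything. I'll approach, then press slowly.

carry_out(
  deltas=[-0.001, 0.001, 0.01, 0, 0, 0, 0, 0, 0.01, 0, 0, 0, 0, 0, 0.003, 0, 0, 0, 0, 0, 0.003, 0, 0, 0],
)

```text
clock: 3.75
tool_pos: [0.5746, 0.0032, 0.111]
orientation: [[-0.0, 1.0, 0.001], [1.0, 0.0, 0.0], [0.0, 0.001, -1.0]]
ft_force: [-1.1, 0.4, 8.2]
grip_width: 0.0
```

carry_out(
  deltas=[0, 0, 0.003, 0, 0, 0, 0, 0, 0.003, 0, 0, 0],
)

```text
clock: 4.0
tool_pos: [0.5747, 0.0032, 0.1075]
orientation: [[-0.0, 1.0, 0.002], [1.0, 0.0, 0.0], [0.0, 0.002, -1.0]]
ft_force: [-2.8, -0.2, 10.9]
grip_width: 0.0003
```

carry_out(
  deltas=[0, 0, 0.003, 0, 0, 0, 0, 0, 0.003, 0, 0, 0],
)

```text
clock: 4.25
tool_pos: [0.5747, 0.0032, 0.105]
orientation: [[-0.001, 1.0, 0.004], [1.0, 0.001, -0.0], [-0.0, 0.004, -1.0]]
ft_force: [-2.7, 0.0, 6.0]
grip_width: -0.0002
```

carry_out(
  deltas=[0, 0, 0.003, 0, 0, 0, 0, 0, 0.003, 0, 0, 0],
)

```text
clock: 4.5
tool_pos: [0.5746, 0.0033, 0.101]
orientation: [[-0.001, 1.0, 0.005], [1.0, 0.001, -0.0], [-0.0, 0.005, -1.0]]
ft_force: [-2.6, -0.4, 6.2]
grip_width: 0.0001
```

carry_out(
  deltas=[0, 0, 0.003, 0, 0, 0],
)

```text
clock: 4.62
tool_pos: [0.5747, 0.0032, 0.0989]
orientation: [[-0.001, 1.0, 0.006], [1.0, 0.001, -0.001], [-0.001, 0.006, -1.0]]
ft_force: [-2.1, 0.5, 7.0]
grip_width: 0.0001
```

carry_out(
  deltas=[0, 0, -0.01, 0, 0, 0, 0, 0, -0.02, 0, 0, 0, 0, 0, -0.01, 0, 0, 0, 0, 0, 0, 0, 0, 0, 0, 0, 0, 0, 0, 0],
)

```text
clock: 5.25
tool_pos: [0.5745, 0.0033, 0.1408]
orientation: [[-0.001, 1.0, 0.006], [1.0, 0.001, -0.001], [-0.001, 0.006, -1.0]]
ft_force: [-0.9, -0.1, 0.0]
grip_width: 0.0
```

Run:
```python
from h import *
s=status.state();print(s['clock'],s['tool_pos'],s['ft_force'])
for c in ['side','scene','wrist']:
    im=snap(c,c+'2.png')
    for t in ['stop_top','wing_left','wing_right']:
      for d in viewer.spot_point(c,t)[:2]: print(c,t,round(d['confidence'],2),w(c,d['position']))
a=cv2.imread('pics/side2.png')[80:240,160:340];b=cv2.imread('pics/scene2.png')[80:240,160:340]
cv2.imwrite('pics/c4.png',cv2.resize(np.vstack([np.hstack([a,b])]),None,fx=2.2,fy=2.2,interpolation=2))
```

```text
5.25 [0.57449681 0.00332787 0.14082706] [-0.85303375 -0.125253    0.03608295]
side stop_top 0.83 [ 0.5738 -0.0011  0.0853]
side stop_top 0.66 [ 0.4165 -0.3     0.0918]
side wing_left 0.84 [0.5703 0.0453 0.0663]
side wing_left 0.78 [ 0.4177 -0.2602  0.0791]
side wing_right 0.93 [ 0.4077 -0.3481  0.0834]
side wing_right 0.67 [ 0.5799 -0.0399  0.0642]
scene stop_top 0.57 [0.5766 0.0019 0.0788]
scene stop_top 0.56 [ 0.4109 -0.3076  0.0858]
scene wing_left 0.88 [0.5709 0.0388 0.0638]
scene wing_left 0.19 [ 0.7803  0.0215 -0.0015]
scene wing_right 0.95 [ 0.576  -0.0416  0.0684]
scene wing_right 0.35 [ 0.4101 -0.3491  0.0777]
wrist stop_top 0.57 [5.767e-01 4.000e-04 8.560e-02]
wrist wing_left 0.63 [0.5715 0.0459 0.0686]
```

View pics/c4.png

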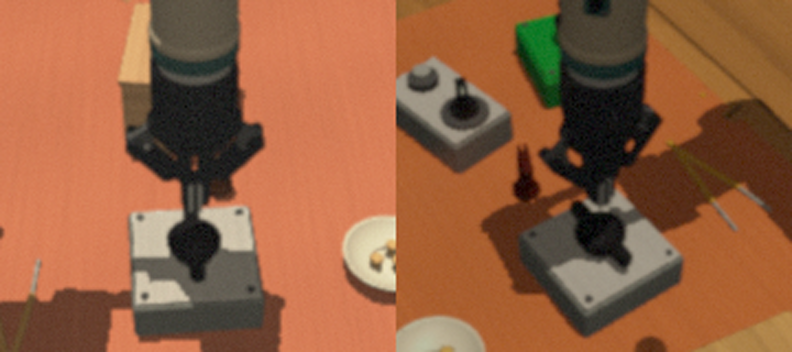

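View pics/wrist2.png

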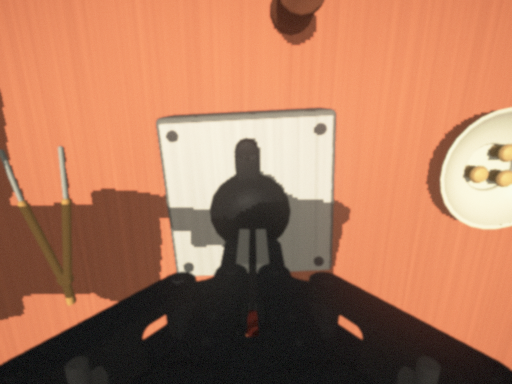

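Latched: the wing heights dropped from about 77 mm to about 66 mm, and the cap sits visibly lower with no force on the tool. Next I go beside the left wing on its robot side (wrist pixel (246,150)).

carry_out(
  deltas=[0.015, -0.012, 0, 0, 0, 0, 0.015, -0.012, 0, 0, 0, 0, 0.015, -0.011, 0, 0, 0, 0, 0, 0, 0.015, 0, 0, 0, 0, 0, 0.01, 0, 0, 0, 0, 0, 0, 0, 0, 0],
)

```text
clock: 6.6
tool_pos: [0.536, 0.0525, 0.1138]
orientation: [[-0.003, 1.0, 0.005], [1.0, 0.003, -0.0], [-0.0, 0.005, -1.0]]
ft_force: [0.2, 0.3, -0.4]
grip_width: -0.0001
```

Run:
```python
from h import *
s=status.state();print(s['clock'],s['tool_pos'],s['ft_force'])
for c in ['side','scene','wrist']:
    im=snap(c,c+'3.png')
a=cv2.imread('pics/side3.png')[80:240,160:340];b=cv2.imread('pics/scene3.png')[80:240,160:340]
cv2.imwrite('pics/c5.png',cv2.resize(np.vstack([np.hstack([a,b])]),None,fx=2.2,fy=2.2,interpolation=2))
```

```text
6.6 [0.53601211 0.05248522 0.1138361 ] [ 0.22054493  0.27449495 -0.39607061]
```

View pics/c5.png

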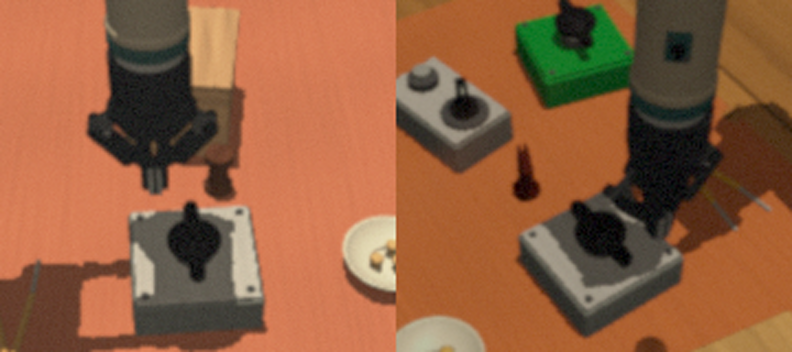

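View pics/wrist3.png

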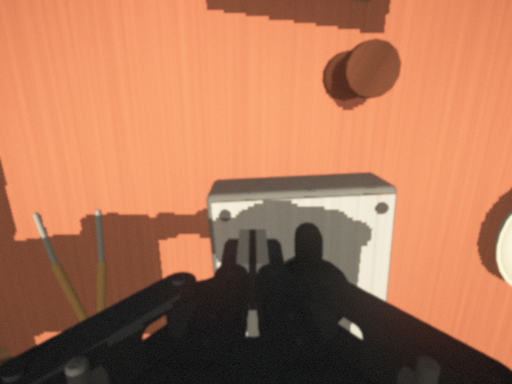

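The fingers are clear of the wing on its robot side (wrist pixel (253,240), wing at (308,240)). I shift 5 mm inwards and go down beside it.

carry_out(
  deltas=[-0.005, 0, 0, 0, 0, 0, 0, 0, 0.012, 0, 0, 0, 0, 0, 0.012, 0, 0, 0, 0, 0, 0.008, 0, 0, 0, 0, 0, 0, 0, 0, 0],
)

```text
clock: 7.38
tool_pos: [0.5378, 0.046, 0.0807]
orientation: [[-0.001, 1.0, 0.008], [1.0, 0.001, -0.0], [-0.0, 0.008, -1.0]]
ft_force: [-0.7, 0.8, -0.8]
grip_width: -0.0
```

carry_out(
  deltas=[0.001, 0.004, 0, 0, 0, 0, 0, 0.004, 0, 0, 0, 0, 0, 0.004, 0, 0, 0, 0],
)

```text
clock: 7.75
tool_pos: [0.5508, 0.0474, 0.0812]
orientation: [[-0.001, 1.0, 0.009], [1.0, 0.001, -0.0], [-0.0, 0.009, -1.0]]
ft_force: [-0.5, 1.2, 0.6]
grip_width: -0.0001
```

carry_out(
  deltas=[0, 0.004, 0, 0, 0, 0, 0, 0.004, 0, 0, 0, 0],
)

```text
clock: 8.0
tool_pos: [0.5584, 0.048, 0.0813]
orientation: [[-0.001, 1.0, 0.007], [1.0, 0.001, 0.001], [0.001, 0.007, -1.0]]
ft_force: [-1.3, 1.3, 1.0]
grip_width: -0.0003
```

carry_out(
  deltas=[0, 0.004, 0, 0, 0, 0, 0, 0.004, 0, 0, 0, 0],
)

```text
clock: 8.25
tool_pos: [0.5667, 0.0479, 0.0814]
orientation: [[-0.001, 1.0, 0.006], [1.0, 0.001, 0.0], [0.0, 0.006, -1.0]]
ft_force: [-2.4, 0.1, 0.9]
grip_width: 0.0004
```

carry_out(
  deltas=[0, 0.004, 0, 0, 0, 0, 0, 0.004, 0, 0, 0, 0],
)

```text
clock: 8.5
tool_pos: [0.5756, 0.0476, 0.0816]
orientation: [[-0.001, 1.0, 0.007], [1.0, 0.001, -0.0], [-0.0, 0.007, -1.0]]
ft_force: [-1.1, -0.1, 0.4]
grip_width: 0.0002
```

Run:
```python
from h import *
s=status.state();print(s['clock'],s['tool_pos'],s['ft_force'])
for c in ['side','scene','wrist']:
    im=snap(c,c+'4.png')
a=cv2.imread('pics/side4.png')[80:240,160:340];b=cv2.imread('pics/scene4.png')[80:240,160:340]
cv2.imwrite('pics/c6.png',cv2.resize(np.vstack([np.hstack([a,b])]),None,fx=2.2,fy=2.2,interpolation=2))
```

```text
8.5 [0.5756115  0.04756597 0.08157271] [-1.11414304 -0.1307008   0.35428665]
```

View pics/c6.png

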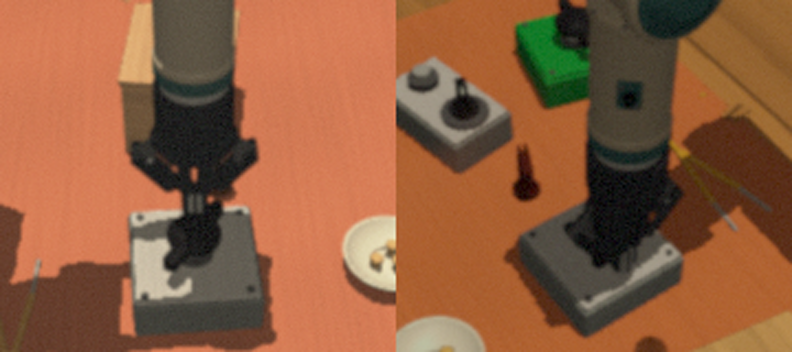

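Run:
```python
from h import *
for k in range(2):
  for c in ['side','scene']:
    viewer.get_image(c)
    for t in ['stop_top','wing_left','wing_right']:
      for d in viewer.spot_point(c,t)[:2]: print(c,t,round(d['confidence'],2),w(c,d['position']))
```

```text
side stop_top 0.86 [ 0.4153 -0.306   0.0911]
side stop_top 0.72 [ 5.689e-01 -3.000e-04  8.870e-02]
side wing_left 0.77 [0.5944 0.0376 0.0769]
side wing_left 0.65 [ 0.4172 -0.263   0.078 ]
side wing_right 0.81 [ 0.5525 -0.0299  0.076 ]
side wing_right 0.74 [0.789  0.0103 0.0033]
scene stop_top 0.61 [ 0.4076 -0.3069  0.0864]
scene stop_top 0.57 [0.5941 0.0308 0.0757]
scene wing_left 0.61 [ 0.4182 -0.2634  0.0744]
scene wing_left 0.49 [0.5968 0.0337 0.0741]
scene wing_right 0.79 [ 0.4042 -0.3468  0.0793]
scene wing_right 0.18 [ 0.5842 -0.1476 -0.0013]
side stop_top 0.93 [0.5703 0.0029 0.0898]
side stop_top 0.7 [ 0.4161 -0.2998  0.0937]
side wing_left 0.86 [0.5921 0.0395 0.0735]
side wing_left 0.79 [ 0.4178 -0.2622  0.0804]
side wing_right 0.97 [ 0.4077 -0.3474  0.0789]
side wing_right 0.72 [ 0.5509 -0.0321  0.0724]
scene stop_top 0.71 [ 0.4112 -0.306   0.0872]
scene stop_top 0.54 [ 0.6171 -0.3303  0.067 ]
scene wing_left 0.64 [ 0.4189 -0.2647  0.0755]
scene wing_left 0.58 [0.5928 0.0309 0.0747]
scene wing_right 0.74 [ 0.5601  0.269  -0.0017]
scene wing_right 0.59 [ 0.4069 -0.3462  0.0792]
```

The twist is about 0.6 rad, and the wing heights (about 75 mm) and top (about 90 mm) show it has sprung out. I push 3 mm more to be sure, then back off and rise.

carry_out(
  deltas=[0, 0.003, 0, 0, 0, 0, 0, 0, 0, 0, 0, 0, 0, -0.01, 0, 0, 0, 0, 0, -0.015, 0, 0, 0, 0, 0, -0.015, 0, 0, 0, 0, 0, 0, -0.02, 0, 0, 0, 0, 0, -0.03, 0, 0, 0, 0, 0, -0.03, 0, 0, 0],
)

```text
clock: 10.45
tool_pos: [0.5299, 0.047, 0.1607]
orientation: [[-0.001, 1.0, 0.0], [1.0, 0.001, -0.001], [-0.001, 0.0, -1.0]]
ft_force: [-0.2, -0.5, -0.0]
grip_width: -0.0002
```

Run:
```python
from h import *
s=status.state();print(s['clock'],s['tool_pos'],s['ft_force'])
for c in ['side','scene']:
    im=snap(c,c+'5.png')
    for t in ['stop_top','wing_left','wing_right','reset_top','dial_tip']:
      for d in viewer.spot_point(c,t)[:2]: print(c,t,round(d['confidence'],2),w(c,d['position']))
a=cv2.imread('pics/side5.png')[80:240,160:340];b=cv2.imread('pics/scene5.png')[80:240,160:340]
cv2.imwrite('pics/c7.png',cv2.resize(np.vstack([np.hstack([a,b])]),None,fx=2.2,fy=2.2,interpolation=2))
```

```text
10.45 [0.52993879 0.04696045 0.16069964] [-0.20302061 -0.51605103 -0.04271256]
side stop_top 0.98 [ 0.4164 -0.3016  0.091 ]
side stop_top 0.96 [ 0.571  -0.0014  0.0906]
side wing_left 0.95 [ 0.4185 -0.2604  0.0813]
side wing_left 0.85 [0.5689 0.046  0.0768]
side wing_right 0.77 [ 0.4079 -0.3488  0.0787]
side wing_right 0.68 [ 0.5753 -0.0376  0.078 ]
side reset_top 0.66 [ 0.6169 -0.3312  0.0724]
side reset_top 0.55 [0.5698 0.001  0.0918]
side dial_tip 0.63 [ 0.6056 -0.2396  0.0888]
scene stop_top 0.74 [0.5767 0.0038 0.0903]
scene stop_top 0.6 [ 0.4102 -0.3082  0.0874]
scene wing_left 0.78 [ 0.4178 -0.2619  0.0764]
scene wing_left 0.75 [0.5699 0.0393 0.0744]
scene wing_right 0.67 [ 0.5781 -0.0418  0.0757]
scene wing_right 0.52 [ 0.4068 -0.3459  0.0762]
scene reset_top 0.44 [ 0.6169 -0.334   0.0687]
scene reset_top 0.37 [ 0.6028  0.1407 -0.0023]
scene dial_tip 0.51 [ 0.6054  0.1433 -0.0016]
scene dial_tip 0.45 [ 0.6058 -0.2395  0.0971]
```

View pics/c7.png

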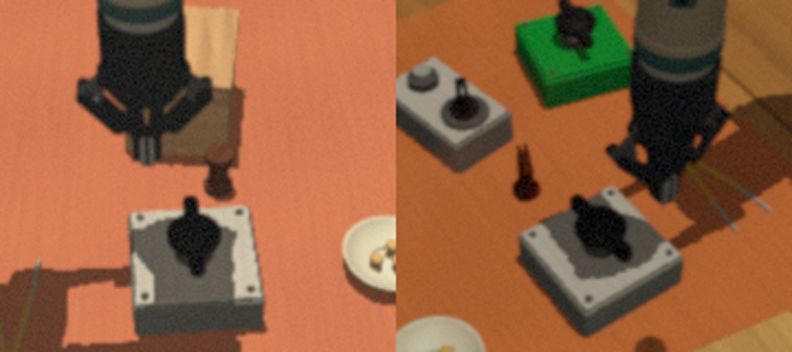

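The mushroom is out (top about 90 mm) with its wings back at rest. I move to above reset.

carry_out(
  deltas=[-0.03, 0.006, -0.02, 0, 0, 0, -0.05, 0.012, 0, 0, 0, 0, -0.05, 0.012, 0, 0, 0, 0, -0.05, 0.012, 0, 0, 0, 0, -0.05, 0.012, 0, 0, 0, 0, -0.05, 0.012, 0, 0, 0, 0, -0.04, 0.012, 0, 0, 0, 0, -0.02, 0.009, 0, 0, 0, 0],
)

```text
clock: 12.05
tool_pos: [0.6216, -0.3015, 0.1764]
orientation: [[-0.005, 1.0, -0.003], [1.0, 0.005, 0.001], [0.001, -0.003, -1.0]]
ft_force: [-0.2, -1.2, 0.0]
grip_width: 0.0
```

carry_out(
  deltas=[0, 0, 0, 0, 0, 0],
)

```text
clock: 12.18
tool_pos: [0.6218, -0.3031, 0.1753]
orientation: [[-0.003, 1.0, -0.004], [1.0, 0.003, 0.001], [0.001, -0.004, -1.0]]
ft_force: [-0.8, 0.8, -0.6]
grip_width: 0.0002
```

carry_out(
  deltas=[-0.015, -0.003, 0, 0, 0, 0, -0.014, -0.002, 0, 0, 0, 0, 0, 0, 0.02, 0, 0, 0, 0, 0, 0.02, 0, 0, 0, 0, 0, 0, 0, 0, 0],
)

```text
clock: 12.8
tool_pos: [0.6148, -0.332, 0.1353]
orientation: [[-0.006, 1.0, -0.005], [1.0, 0.006, 0.002], [0.002, -0.005, -1.0]]
ft_force: [0.4, -0.4, 0.0]
grip_width: 0.0001
```

Run:
```python
from h import *
s=status.state();print(s['clock'],s['tool_pos'],s['ft_force'])
for c in ['side','scene','wrist']:
    im=snap(c,c+'6.png')
    for t in ['reset_top']:
      for d in viewer.spot_point(c,t)[:2]: print(c,t,round(d['confidence'],2),w(c,d['position']))
a=cv2.imread('pics/side6.png')[220:380,190:370];b=cv2.imread('pics/scene6.png')[40:200,100:280]
cv2.imwrite('pics/c8.png',cv2.resize(np.vstack([np.hstack([a,b])]),None,fx=2.2,fy=2.2,interpolation=2))
```

```text
12.8 [ 0.61477867 -0.33197309  0.13526209] [ 0.42051611 -0.43716419  0.01593767]
side reset_top 0.66 [ 0.6198 -0.329   0.0711]
scene reset_top 0.54 [ 0.6189 -0.3362  0.0712]
wrist reset_top 0.88 [ 0.6172 -0.3262  0.0749]
wrist reset_top 0.58 [ 0.6084 -0.2328  0.0954]
```

View pics/c8.png

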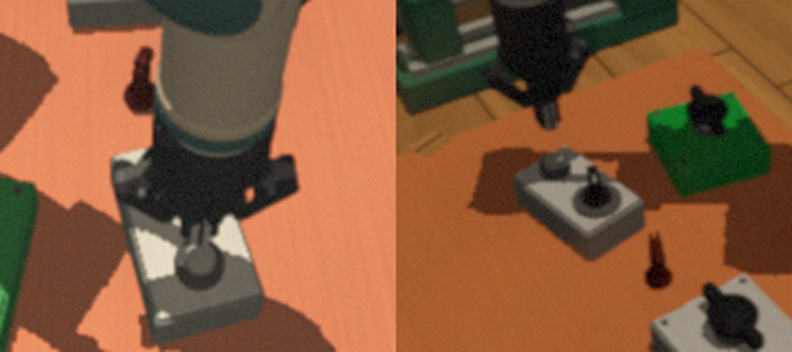

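View pics/wrist6.png

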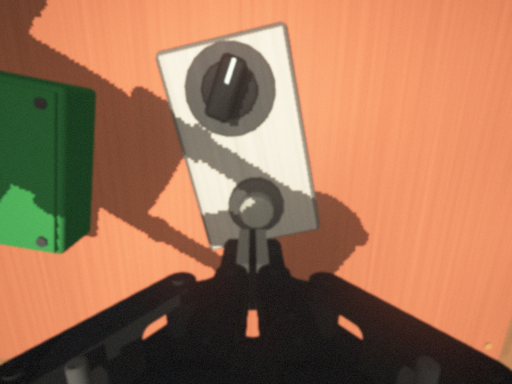

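Wrist view shows reset at (257,208) just under the fingers, and the dial at (229,88) well clear. I go down and press.

carry_out(
  deltas=[0.001, 0.003, 0.015, 0, 0, 0, 0, 0, 0.015, 0, 0, 0, 0, 0, 0.008, 0, 0, 0, 0, 0, 0.003, 0, 0, 0],
)

```text
clock: 13.6
tool_pos: [0.6197, -0.3314, 0.094]
orientation: [[-0.006, 1.0, -0.0], [1.0, 0.006, -0.001], [-0.001, -0.0, -1.0]]
ft_force: [-0.0, 0.2, 1.0]
grip_width: 0.0
```

carry_out(
  deltas=[0, 0, 0.003, 0, 0, 0, 0, 0, 0.003, 0, 0, 0],
)

```text
clock: 13.85
tool_pos: [0.6198, -0.3314, 0.0885]
orientation: [[-0.006, 1.0, -0.0], [1.0, 0.006, -0.001], [-0.001, -0.0, -1.0]]
ft_force: [-1.2, 0.7, 4.8]
grip_width: 0.0003
```

carry_out(
  deltas=[0, 0, 0.003, 0, 0, 0],
)

```text
clock: 13.98
tool_pos: [0.6198, -0.3315, 0.0878]
orientation: [[-0.006, 1.0, 0.001], [1.0, 0.006, -0.002], [-0.002, 0.001, -1.0]]
ft_force: [-5.2, 2.7, 18.6]
grip_width: -0.0001
```

carry_out(
  deltas=[0, 0, 0.002, 0, 0, 0],
)

```text
clock: 14.1
tool_pos: [0.6197, -0.3314, 0.088]
orientation: [[-0.006, 1.0, 0.001], [1.0, 0.006, -0.002], [-0.002, 0.001, -1.0]]
ft_force: [-3.3, 1.7, 9.2]
grip_width: -0.0
```

Run:
```python
from h import *
s=status.state();print(s['clock'],s['tool_pos'],s['ft_force'],s['torque'])
for c in ['side','scene','wrist']:
    im=snap(c,c+'7.png')
s=status.state();print(s['clock'],s['tool_pos'],s['ft_force'],s['torque'])
a=cv2.imread('pics/side7.png')[260:380,210:330];b=cv2.imread('pics/scene7.png')[50:170,120:240]
cv2.imwrite('pics/c9.png',cv2.resize(np.vstack([np.hstack([a,b])]),None,fx=3.3,fy=3.3,interpolation=2))
```

```text
14.1 [ 0.61974371 -0.33141812  0.08798418] [-3.32011639  1.69220997  9.18601051] [ 0.37074491  0.50110725 -0.01882385]
14.25 [ 0.61974691 -0.3314475   0.08801163] [-3.18986192  3.08368769  8.76567667] [ 0.35071116  0.53009994 -0.00569709]
```

View pics/c9.png

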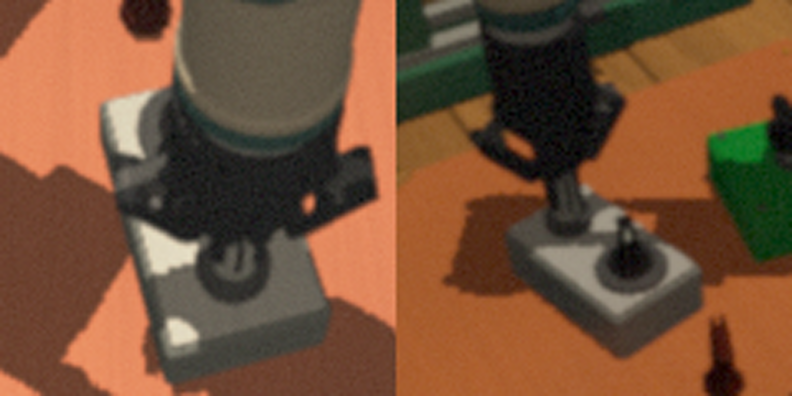

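View pics/wrist7.png

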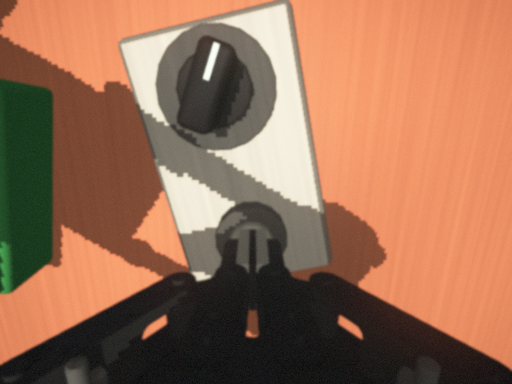

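The fingers sit on reset (wrist pixel (253,238)) against something hard at TCP z = 0.088, about 2 mm higher than I expected. I lift slowly and read the force to learn how long the spring follows, which tells whether the stroke was full.

carry_out(
  deltas=[0, 0, -0.001, 0, 0, 0],
)

```text
clock: 14.38
tool_pos: [0.6197, -0.3314, 0.0902]
orientation: [[-0.006, 1.0, 0.002], [1.0, 0.006, -0.003], [-0.003, 0.002, -1.0]]
ft_force: [-1.6, 0.4, 3.8]
grip_width: 0.0
```

carry_out(
  deltas=[0, 0, -0.001, 0, 0, 0],
)

```text
clock: 14.5
tool_pos: [0.6197, -0.3314, 0.0918]
orientation: [[-0.006, 1.0, 0.003], [1.0, 0.006, -0.003], [-0.003, 0.003, -1.0]]
ft_force: [-1.0, 1.1, 2.0]
grip_width: 0.0003
```

carry_out(
  deltas=[0, 0, -0.001, 0, 0, 0],
)

```text
clock: 14.62
tool_pos: [0.6197, -0.3314, 0.0928]
orientation: [[-0.006, 1.0, 0.003], [1.0, 0.006, -0.003], [-0.003, 0.003, -1.0]]
ft_force: [-0.4, -0.3, 2.5]
grip_width: -0.0001
```

carry_out(
  deltas=[0, 0, -0.001, 0, 0, 0],
)

```text
clock: 14.75
tool_pos: [0.6197, -0.3314, 0.0936]
orientation: [[-0.006, 1.0, 0.003], [1.0, 0.006, -0.003], [-0.003, 0.002, -1.0]]
ft_force: [-1.0, -0.3, 0.7]
grip_width: 0.0004
```

carry_out(
  deltas=[0, 0, -0.001, 0, 0, 0],
)

```text
clock: 14.88
tool_pos: [0.6198, -0.3315, 0.0943]
orientation: [[-0.006, 1.0, 0.003], [1.0, 0.006, -0.003], [-0.003, 0.002, -1.0]]
ft_force: [1.2, -0.2, 0.4]
grip_width: -0.0002
```

carry_out(
  deltas=[0, 0, -0.002, 0, 0, 0],
)

```text
clock: 15.0
tool_pos: [0.6198, -0.3315, 0.0958]
orientation: [[-0.006, 1.0, 0.002], [1.0, 0.006, -0.003], [-0.003, 0.002, -1.0]]
ft_force: [-0.6, -0.3, 0.8]
grip_width: 0.0002
```

carry_out(
  deltas=[0, 0, -0.002, 0, 0, 0],
)

```text
clock: 15.12
tool_pos: [0.6199, -0.3317, 0.0976]
orientation: [[-0.006, 1.0, 0.002], [1.0, 0.006, -0.003], [-0.003, 0.002, -1.0]]
ft_force: [-0.1, 0.4, 0.5]
grip_width: -0.0
```

The spring pushed back until about z = 0.0938, so the stroke was about 5.8 mm, which looks full. There is time, so I press once more, recentred by 2 mm, to confirm.

carry_out(
  deltas=[0, -0.002, 0.001, 0, 0, 0, 0, 0, 0.004, 0, 0, 0, 0, 0, 0.003, 0, 0, 0, 0, 0, 0.003, 0, 0, 0],
)

```text
clock: 15.62
tool_pos: [0.6181, -0.332, 0.0878]
orientation: [[-0.006, 1.0, 0.004], [1.0, 0.006, -0.004], [-0.004, 0.004, -1.0]]
ft_force: [-3.3, 3.1, 17.8]
grip_width: 0.0003
```

carry_out(
  deltas=[0, 0, 0.003, 0, 0, 0, 0, 0, 0.003, 0, 0, 0],
)

```text
clock: 15.88
tool_pos: [0.6181, -0.332, 0.0879]
orientation: [[-0.007, 1.0, 0.005], [1.0, 0.007, -0.005], [-0.005, 0.005, -1.0]]
ft_force: [-4.5, 2.4, 15.8]
grip_width: 0.0
```

carry_out(
  deltas=[0, 0, 0.004, 0, 0, 0, 0, 0, 0.004, 0, 0, 0],
)

```text
clock: 16.12
tool_pos: [0.6181, -0.3319, 0.0878]
orientation: [[-0.007, 1.0, 0.008], [1.0, 0.007, -0.008], [-0.008, 0.008, -1.0]]
ft_force: [-5.1, 2.7, 19.5]
grip_width: -0.0
```

carry_out(
  deltas=[0, 0, -0.008, 0, 0, 0, 0, 0, -0.015, 0, 0, 0, 0, 0, -0.03, 0, 0, 0, 0, 0, -0.04, 0, 0, 0, 0, 0, -0.04, 0, 0, 0, 0, 0, 0, 0, 0, 0, 0, 0, 0, 0, 0, 0],
)

```text
clock: 17.0
tool_pos: [0.6168, -0.3306, 0.2244]
orientation: [[-0.007, 1.0, 0.007], [1.0, 0.007, -0.007], [-0.007, 0.007, -1.0]]
ft_force: [0.3, -0.5, 0.0]
grip_width: -0.0002
```

Run:
```python
from h import *
s=status.state();print(s['clock'],s['tool_pos'],s['ft_force'])
for c in ['side','scene','wrist']:
    im=snap(c,c+'8.png')
    for t in ['stop_top','wing_left','reset_top','dial_tip']:
      for d in viewer.spot_point(c,t)[:2]: print(c,t,round(d['confidence'],2),w(c,d['position']))
a=cv2.imread('pics/side8.png');b=cv2.imread('pics/scene8.png')
cv2.imwrite('pics/c10.png',cv2.resize(np.hstack([a,b]),(800,300)))
```

```text
17.0 [ 0.61682971 -0.33062755  0.22439113] [ 0.30078555 -0.51378988  0.03008173]
side stop_top 0.92 [ 5.70e-01 -2.00e-04  9.58e-02]
side stop_top 0.84 [ 0.4162 -0.3016  0.092 ]
side wing_left 0.91 [0.5709 0.047  0.0746]
side wing_left 0.57 [ 0.4175 -0.2625  0.0801]
side reset_top 0.71 [ 0.6175 -0.3313  0.0727]
side dial_tip 0.56 [ 0.6083 -0.2907  0.0018]
side dial_tip 0.49 [ 0.605  -0.2375  0.0907]
scene stop_top 0.86 [0.5767 0.0047 0.0901]
scene stop_top 0.53 [ 0.4115 -0.304   0.0889]
scene wing_left 0.73 [0.5721 0.0407 0.0762]
scene wing_left 0.67 [ 0.4187 -0.2611  0.076 ]
scene reset_top 0.17 [0.5778 0.0058 0.0889]
scene dial_tip 0.64 [ 0.6055 -0.2361  0.0976]
wrist stop_top 0.93 [ 0.4092 -0.3026  0.0942]
wrist stop_top 0.45 [ 0.6122 -0.2921 -0.0009]
wrist wing_left 0.59 [ 0.4188 -0.2629  0.0764]
wrist reset_top 0.56 [ 0.62   -0.3277  0.0745]
wrist dial_tip 0.79 [ 0.6095 -0.2359  0.0937]
```

View pics/c10.png

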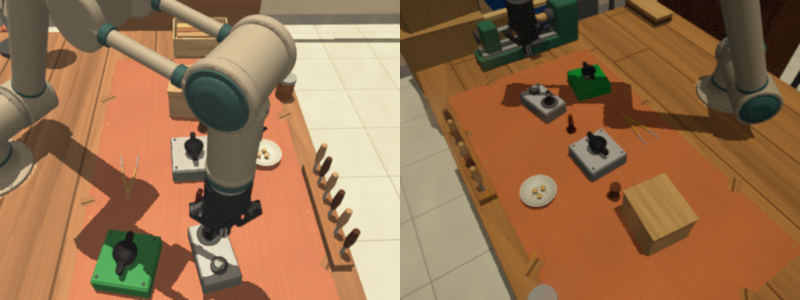

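View pics/wrist8.png

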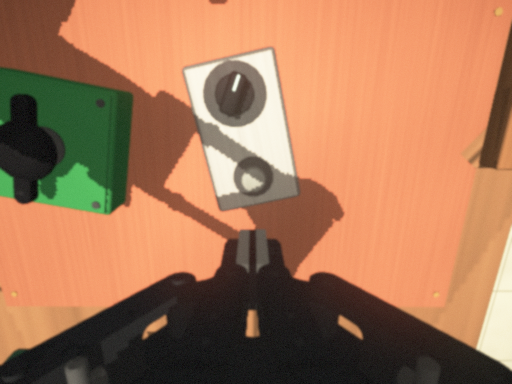

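The last views show the mushroom out and at rest, reset up at wrist pixel (253,176), and the dial stripe unturned at (236,82). The knight and rook stand upright, and the robot is clear of everything.

```bash
python3 -c "
from h import *
print(job.finish_job())"
```

```text
the job is handed in; nothing more can be done
None
```

The job is done and handed in; no verdict was reported, so the results below rest on my own checks.

- **Mushroom press:** I pressed it with shut fingertips, about 13 mm in, with at most about 11 N read. With the hand off, the wings measured about 66 mm high instead of about 77 mm, so it had latched.
- **Twist free:** I pushed the left wing round clockwise to about 0.6 rad. The top came back to about 90 mm, and the wings were back at rest once I let go.
- **Reset:** I pressed it twice to a hard stop, with up to 19.5 N, then let it come back up. On the slow lift after the first press, the spring pushed back over about 6 mm, which matches a full stroke.
- **Last checks:** The pictures show the mushroom out and at rest, reset up, and the dial and loose things apparently where they were. The tool was clear and read about no force. I did not measure each bystander's shift.

**Disagreement:** the hard stop on reset came about 2 mm higher than the given heights implied. I took the 6 mm of spring travel as proof of a full press.

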